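Gauge the brass reducers and sort out the wrong bores

ROBOT

A 7-joint arm with a two-finger parallel gripper is mounted at the origin on the work surface. World frame = base frame: x ahead of the robot, y to its left, z up, the work surface at z = 0. Lengths are in m, angles in rad, forces in N, time in s.
With the tool pointing down it reaches from about 0.425 to 0.95 m from the base axis. Payload 4.7 kg.
Tool frame: the origin (TCP) lies between the finger pads; the fingertips stand 25 mm ahead of it and the grasp point (between the pads) lies 6 mm ahead of it; z points along the fingers, x is the direction in which the jaws open and shut, and the axes are right-handed (so a half turn about z gives the same grasp; the last joint's range is limited). The gripper opens to 87 mm and grips with 3 to 60 N. Pads are 19 mm wide; open, the fingers measure 117 mm over their backs; the gripper's body (75 mm by 190 mm) begins 51 mm behind the grasp point.
Start: joints at [-1.245, 0.469, -0.049, 1.532, 0.024, 1.141, -0.082], TCP at [0.234, 0.633, 0.248] pointing down, gripper open.
Joint ranges: [-2.59, 2.59], [-0.33, 1.99], [-1.39, 1.29], [0.1, 2.45], [-1.04, 4.18], [0.21, 1.99], [-2.66, 2.66]. Speed limits (rad/s): [2.57, 2.57, 3.14, 3.14, 3.14, 3.14, 3.14].

INTERFACE

Orientations are given as a 3x3 rotation matrix whose columns are the frame's x, y, z axes.
In Python, from workcell import telemetry, viewer, env, models gives the robot as it stands. The module is installed in compiled form; this text tells all that it offers.
- The arm moves only by the tool step_arm, never from a script. Its argument "steps" is a list that holds one entry, the list of rows, each a list of 7 numbers: the turn, a rotation vector about the tool's x, y, z scaled (see below), then the shift along the tool's x, y, z scaled (see below), then the closure, from 0 (fully open) to 1 (shut). A call has 1 to 20 rows; each row is the pose to reach, as a shift and turn from the pose commanded when the call began, along the tool's axes at that moment, turning the shorter way round; what a row does not reach only later rows make up. The controller multiplies each number of a shift by 500 mm and each number of a turn by pi rad. A row lasts 1/12 s, in which the tool goes at most 41.7 mm and 7.16 degrees, less where a joint would pass 70% of its speed; a pose out of reach is approached as far as the arm can. A call with a number of a shift or a turn outside -1 to 1 is refused whole. A call with a gripper value outside its range is refused whole. The fingers move at their own pace and stop on an object; "newtons" is the grip in N (left out, the last holds). Time passes only in rows, so rows that repeat a pose let the fingers close. It gives the time, the measured TCP pose, the force and the opening at its end, in the units of the state.
- telemetry.sense(): the state, without advancing time (a new reading comes with each control period).
- viewer.grab_frame(name): name is "side" or "top"; returns a dict with "image" (400x640x3 uint8, red, green, blue), "camera_matrix" (3x3 intrinsics, pixels), "dist_coeffs" ([k1, k2, p1, p2, k3] as OpenCV has them; the pictures are not rectified), "xyz" and "attitude" of the camera in the world. Camera axes: x right, y up, looking along -z (the intrinsics and any distortion apply to the point x, -y, -z); pixel columns grow to the right and rows downward; lengths in m; the calibration is good to about 2 mm. A picture is of the moment at which its call begins. There is no depth.
- env.finish_job(): hands the job in, once; it reports no verdict.
Trained networks look in a picture, given as the dict that the camera call returned (one of the last four; its "shot" number tells which), for a name from the list of things; names that differ only in an ending like _2 or _b are one class to them, and where a whole thing is asked for, a point or a joint stands for the part that bears it (a point fixed in the world has none). Each returns a list of dicts, best first, with "confidence" (0 to 1); they miss things now and then, are a little off and sometimes report something else, mostly with a low value. They report only what shows in the picture. A call takes as long as a camera call. They do not tell look-alikes from the thing itself.
- models.recognise(picture, name): "uv" ([column, row] in pixels, amid what is visible of it).
- models.regions_of(picture, name): "mask" (400x640 bool, what is visible of it) and "uv" ([column, row] in pixels, amid what is visible of it).
The state is a dict: "time_s": time; "joint_positions": joint angles; "joint_vel": joint speeds; "tau": joint torques, N m; "eef_pos": TCP position; "ee_rot": TCP orientation; "force": force on the tool from outside, world axes, zero at the start; "ft_torque": the same for the moment, N m; "width": finger opening in m.
Only numpy, scipy, OpenCV 4.12 (cv2) and the standard library are available. Lean on these libraries where they do the work, as an engineer would, in place of code of your own. Each camera call takes 0.05 s, during which the arm holds its last target. There are 200 camera calls.

TASK

Try the stepped plug gauge from the wooden stand in each of the three brass reducers in the tray, one after the other starting with the one nearest the stand: ease it straight down by feel until it stops, keep it lightly pressed there for a moment, and never force it. The right reducer takes the thin tip but stops the thicker step: leave it in the tray with the gauge standing in it, fully down to the step, stand the two that are too tight or too loose flat and apart in the upturned bucket lid, and disturb nothing else.

Things in the scene. Friction and masses are not known exactly. Their poses are not given: they have to be found in the camera images.
- gauge_mid (a point): stepped plug gauge, 89 mm long, about 0.16 kg, upright in its stand, tip down. This point is the middle of its hexagonal aluminium handle (22 mm across flats, 60 mm long), 59 mm above the tip's end; z points from tip to handle, the flats face 0, 60, 120.. degrees from its x
- gauge_tip (a point): centre of the end face of the gauge's steel tip, axes as gauge_mid. Going up from it: thin go tip 18 mm in diameter, 10 mm long, 1.5 mm chamfer; no-go step 22.6 mm in diameter, 15 mm long; stop flange 30 mm in diameter, 4 mm thick; then the handle. More than 60 N against a reducer would spoil it (touching down at 35 mm/s makes a 40 N knock: go slower); 3 to 5 N is enough to feel a stop
- stand: fixed wooden block 66 x 66 mm, 34 mm tall, with a 26 mm hole 30 mm deep in the middle of its top, where the gauge hangs by its flange (tip then 9 mm above the work surface). Origin at the centre of its underside, on the hole's axis, z up
- tray: fixed grey plastic tray 100 x 312 mm with 4 mm floor and 12 mm high walls, split along its length into three bays of about 92 x 99 mm. Origin at the centre of its underside; x across, y along the tray towards the gauge stand, z up
- bay1 (a point): centre of the first (nearest the gauge stand) bay of the tray, on its floor, 4 mm above the work surface
- bay2 (a point): centre of the middle bay of the tray, on its floor, 4 mm above the work surface
- bay3 (a point): centre of the last (nearest the bucket lid) bay of the tray, on its floor, 4 mm above the work surface
- reducer_a_mid (a point): one of three brass pipe reducers alike outside: hexagonal body 36 mm across flats, 28 mm tall, about 0.17 kg, standing mouth up, loose in a bay of the tray. Point: its centre, 14 mm below the mouth; z up along the bore; flats face 0, 60, 120.. degrees from its x. Mouth 24.2 mm wide, 6 mm deep, 1.2 mm chamfer; below it a bore of one of three sizes (see reducer_b_mid, reducer_c_mid)
- reducer_b_mid (a point): second reducer, point and outside as reducer_a_mid. The three sizes of bore: 13 mm (too tight: the tip stops on the ledge 6 mm below the mouth); 19.6 mm (right: the step stops on the ledge, tip 16 mm below the mouth); 24.2 mm throughout (too loose: goes in until the flange rests on the mouth, tip 25 mm below it)
- reducer_c_mid (a point): third reducer, point and outside as reducer_a_mid; which bore is which must be felt with the gauge. A tip stopped about 10 mm below the mouth means that the step has caught on the rim, out of centre (it has 0.8 mm of play to each side): shift and try again. They slide on the tray floor when pushed sideways
- lid: fixed grey plastic bucket lid lying upside down, 210 mm across, flat 4 mm floor, rim 14 mm high and 4 mm thick (inner radius 99 mm), with a 24 mm lifting tab on its edge. Origin at the centre of its underside, z up
- bleach: bystander, to be left alone: white bleach bottle, 62 x 92 mm body, 222 mm tall, upright; origin at its underside
- tape: bystander, to be left alone: roll of thread-seal tape lying flat, 58 mm across, 13 mm high; origin at its underside
- jar: bystander, to be left alone: glass jar with a steel lid, 56 mm across, 66 mm tall; origin at its underside
- screwdriver: bystander, to be left alone: screwdriver with a black handle, 190 mm long, lying; origin at its underside
- elbow: bystander, to be left alone: brass pipe elbow lying flat, 55 mm legs, 28 mm high; origin at its underside
- spanner: bystander, to be left alone: steel open-ended spanner, 170 mm long, lying flat; origin at its underside
Mind the look-alikes: they are no part of the job. Leave any blue look-alike of the part that bears reducer_a_mid alone. What is shaped like the part that bears reducer_b_mid but red is not meant.

How it is judged:
By the outcome, as a careful person would: the job done as asked, in the order asked, and still so for the second after the job is handed in, with the robot touching nothing.
It also fails if it takes over 72 s, if anything falls off the work surface, if the arm or the gripper's body presses on something with over 40 N, if the wrist force passes 120 N, or if a joint passes its speed limit or range.

## Working session

There is one attempt and no reset: what is moved stays moved. The work goes in short steps, Python scripts to look and compute and a tool call to move; the robot and the scene stay as the last step left them, time stands still between calls to the robot, and variables do not carry over. Pictures are saved under pics/ and viewed, about 8 in all and at most 12, crops included, and the job is handed in when it is done.

Besides the shell and the picture viewer there is one more tool, called after "Call:" by a JSON object that holds its "op" and its "data". step_arm: Moves the arm, as the interface text tells. Its arguments: {"type":"object","properties":{"steps":{"type":"array"},"newtons":{"type":"number"}},"required":["steps"]}

```bash
mkdir -p pics
cat > h.py <<'E'
import numpy as np, cv2
from workcell import telemetry, viewer, env, models
def ray(f,uv):
    p=cv2.undistortPoints(np.array([[uv]],float),np.array(f["camera_matrix"]),np.array(f["dist_coeffs"]))[0,0]
    R=np.array(f["attitude"]);d=R@np.array([p[0],-p[1],-1.]);return np.array(f["xyz"],float),d/np.linalg.norm(d)
def onz(f,uv,z):
    o,d=ray(f,uv);return o+d*(z-o[2])/d[2]
def tri(f,a,g,b):
    o,d=ray(f,a);p,e=ray(g,b)
    s=np.linalg.lstsq(np.c_[d,-e],p-o,rcond=None)[0]
    x=o+s[0]*d;y=p+s[1]*e;return (x+y)/2,np.linalg.norm(x-y)
def proj(f,P):
    R=np.array(f["attitude"]);c=R.T@(np.array(P,float)-f["xyz"]);
    return cv2.projectPoints(np.array([[c[0],-c[1],-c[2]]]),np.zeros(3),np.zeros(3),np.array(f["camera_matrix"]),np.array(f["dist_coeffs"]))[0].ravel()
def save(n,im,s=1):
    cv2.imwrite("pics/"+n,cv2.resize(im[:,:,::-1],None,fx=s,fy=s,interpolation=cv2.INTER_CUBIC))
E
python3 - <<'E'
from h import *
np.set_printoptions(precision=4,suppress=True)
F={n:viewer.grab_frame(n) for n in("side","top")}
for n,f in F.items():
    save(n+"0.png",f["image"]);print(n,f["xyz"],np.array(f["attitude"]).tolist(),f["camera_matrix"])
    for k in ["gauge_mid","gauge_tip","stand","tray","bay1","bay2","bay3","reducer_a_mid","lid","bleach","tape","jar"]:
        print(k,[(np.round(r["uv"]).tolist(),round(r["confidence"],2)) for r in models.recognise(f,k)][:6])
s=telemetry.sense();print(s)
E
```

```text
side [0.5236 0.9147 0.7897] [[-0.9966025339245839, 0.05427920559693336, -0.0619447916685872], [-0.08215294519860886, -0.6016681871659693, 0.7945100919104869], [0.005855166120035236, 0.7968997179019339, 0.6040832365142447]] [[460.527    0.     318.3911]
 [  0.     460.527  203.4085]
 [  0.       0.       1.    ]]
gauge_mid [([362.0, 333.0], 0.89)]
gauge_tip [([364.0, 331.0], 0.93), ([317.0, 253.0], 0.59)]
stand []
tray [([319.0, 252.0], 0.7)]
bay1 [([320.0, 257.0], 0.64)]
bay2 [([320.0, 257.0], 0.64)]
bay3 [([320.0, 257.0], 0.64)]
reducer_a_mid [([320.0, 236.0], 0.67), ([371.0, 247.0], 0.65), ([244.0, 311.0], 0.23)]
lid [([363.0, 157.0], 0.89)]
bleach [([244.0, 311.0], 0.63)]
tape [([389.0, 306.0], 0.6)]
jar [([279.0, 175.0], 0.84), ([319.0, 253.0], 0.72)]
top [0.4524 0.0016 1.0585] [[-0.025985493344759702, 0.9884430847997542, -0.14934866001131542], [-0.9996415350353725, -0.02472991738898079, 0.010258295085364398], [0.006446360814728925, 0.1495616906078566, 0.988731381688053]] [[433.1363   0.     316.9638]
 [  0.     433.1363 193.9725]
 [  0.       0.       1.    ]]
gauge_mid [([159.0
[... 486 characters left out ...]
260.0], 0.57)]
lid [([476.0, 244.0], 0.92)]
bleach [([153.0, 149.0], 0.94)]
tape [([223.0, 282.0], 0.83)]
jar [([403.0, 144.0], 0.6)]
{'time_s': 1.3, 'joint_positions': array([-1.2449,  0.4686, -0.0486,  1.5325,  0.0241,  1.141 , -0.0823]), 'joint_vel': array([ 0.    , -0.0006, -0.0001,  0.0016, -0.0005,  0.0003,  0.0022]), 'tau': array([  0.0003, -50.782 ,  -0.0805, -23.6458,  -0.0613,   0.0309,
         0.    ]), 'eef_pos': array([0.2345, 0.633 , 0.2476]), 'ee_rot': array([[ 0.3474,  0.9377, -0.    ],
       [ 0.9377, -0.3474,  0.0001],
       [ 0.0001, -0.0001, -1.    ]]), 'force': array([0.4684, 0.2835, 0.0495]), 'ft_torque': array([0.0177, 0.0867, 0.0181]), 'width': 0.08736834488229511}
```

View pics/side0.png

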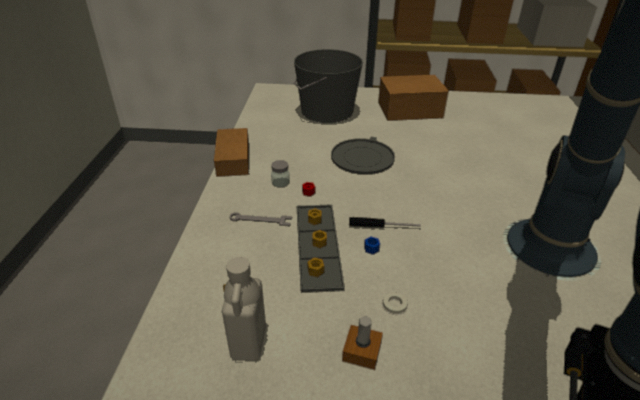

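View pics/top0.png

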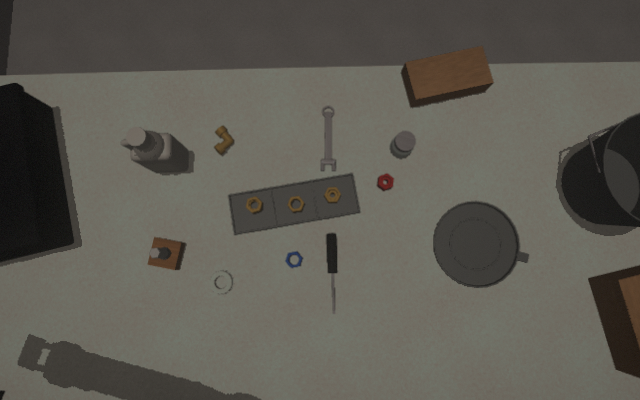

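Side view: gauge in stand (364,331), tray reducers (316,267), (320,239), (314,216), blue look-alike (372,245), red look-alike (309,189), lid (363,157). Top view: stand (168,254), reducers (254,204), (296,203), (333,195), blue (294,260), red (386,182), lid (476,244).
What could be mistaken for what I want: blue ring, red ring, and the brass elbow (223,140). I choose the three brass ones in the tray, and check that with a close crop.

```bash
cat >> h.py <<'E'
def prism(f,x,y,yaw,r,z0,z1,n=6):
    a=yaw+np.pi/n+np.arange(n)*2*np.pi/n   # vertices; flats face yaw
    P=[(x+r*np.cos(t),y+r*np.sin(t),z) for z in(z0,z1) for t in a]
    return cv2.convexHull(np.array([proj(f,p) for p in P],np.float32))[:,0]
def brass(f):
    im=f["image"].astype(float);return (im[...,0]-im[...,2])/(im.sum(2)+30)
def soft(hull,shape,s=8,box=None):
    x0,y0,x1,y1=box;m=np.zeros(((y1-y0)*s,(x1-x0)*s),np.uint8)
    cv2.fillPoly(m,[np.round((hull-[x0-.5,y0-.5])*s*16).astype(np.int32)],255,shift=4)
    return cv2.resize(m,(x1-x0,y1-y0),interpolation=cv2.INTER_AREA)/255.
def fillhull(m):
    c,_=cv2.findContours(m.astype(np.uint8),cv2.RETR_EXTERNAL,2)
    o=np.zeros(m.shape,np.uint8);c=max(c,key=cv2.contourArea);cv2.drawContours(o,[c],-1,1,-1);return o
E
python3 - <<'E'
from h import *
np.set_printoptions(precision=4,suppress=True)
F={n:viewer.grab_frame(n) for n in("side","top")}
from scipy.optimize import minimize
px={"side":[(316,267),(320,239),(315,216)],"top":[(254,204),(296,203),(333,195)]}
for i in range(3):
    for n,f in F.items():
        u,v=px[n][i];b=(u-15,v-15,u+16,v+16)
        w=brass(f)[b[1]:b[3],b[0]:b[2]]
        m=(w>.18)
        c=fillhull(m)
        x0=onz(f,(u,v),.025)[:2]
        best=None
        for yw in np.radians([-20,0,20]):
            g=lambda q:((soft(prism(f,q[0],q[1],q[2],.018/np.cos(np.pi/6),.004,.032),None,8,b)-c)**2).sum()
            r=minimize(g,[*x0,yw],method="Nelder-Mead",options=dict(initial_simplex=[[*x0,yw],[x0[0]+.004,x0[1],yw],[x0[0],x0[1]+.004,yw],[*x0,yw+.3]],xatol=1e-4,fatol=1e-2))
            if best is None or r.fun<best.fun:best=r
        print(i,n,best.x[:2],np.degrees(best.x[2]),best.fun,m.sum(),w.max(),np.median(w))
for n,f in F.items():
    for k in("stand","gauge_mid","lid","tray"):
        for r in models.regions_of(f,k)[:2]:
            ys,xs=np.nonzero(r["mask"]);print(n,k,r["confidence"],r["uv"],xs.min(),xs.max(),ys.min(),ys.max(),xs.mean(),ys.mean(),len(xs))
a=cv2.resize(F["top"]["image"][165:235,225:365],None,fx=5.7,fy=5.7,interpolation=2)
b=cv2.resize(F["side"]["image"][315:370,330:400],None,fx=3,fy=3,interpolation=2)
c=cv2.resize(F["top"]["image"][230:275,140:195],None,fx=4,fy=4,interpolation=2)
d=cv2.resize(F["side"]["image"][205:280,290:350],None,fx=2.5,fy=2.5,interpolation=2)
o=np.zeros((600,798,3),np.uint8);o[:a.shape[0],:a.shape[1]]=a
for im,x in((b,0),(c,220),(d,450)):o[405:405+im.shape[0],x:x+im.shape[1]]=im
save("crop1.png",np.clip(o.astype(float)*1.5,0,255).astype(np.uint8))
E
```

```text
0 side [0.5899 0.1449] 13.388192755313392 10.419700115340254 272 0.47904191616766467 0.05069124423963134
0 top [0.5871 0.1438] 12.15673031938934 38.61196462898885 122 0.23015873015873015 0.030042918454935622
1 side [0.5892 0.0447] 5.145835360907556 12.401860822760478 228 0.46596858638743455 0.0502283105022831
1 top [0.5866 0.0439] -3.09949045150785 29.780607458669742 97 0.232 0.026905829596412557
2 side [ 0.6093 -0.0439] 2.768327613699582 10.622714340638215 213 0.46296296296296297 0.0547945205479452
2 top [ 0.6073 -0.0458] 9.741767861583678 34.07026528258362 153 0.234375 0.030042918454935622
side stand 0.81 [360.9, 350.9] 342 382 324 369 361.4301628106255 348.7823479005998 1167
side gauge_mid 0.7 [362.5, 330.5] 355 371 316 347 363.589552238806 332.2512437810945 402
side lid 0.88 [361.6, 158.4] 331 394 137 174 362.5983606557377 155.90874316939892 1830
side tray 0.98 [320.5, 250.5] 297 345 205 292 318.9789291882556 251.27012089810017 2895
top stand 0.92 [170.2, 252.8] 148 183 237 268 167.7631205673759 252.77872340425532 705
top gauge_mid 0.74 [159.9, 251.2] 149 170 247 258 159.54090909090908 252.31363636363636 220
top lid 0.7 [479.5, 243.7] 433 527 201 287 476.8065496286293 244.05435516542877 5924
top tray 0.69 [292.1, 204.2] 229 359 173 233 292.32038242473556 203.3893409275834 4916
top tray 0.22 [160.5, 253.5] 150 170 247 258 160.05445544554456 252.47524752475246 202
```

View pics/crop1.png

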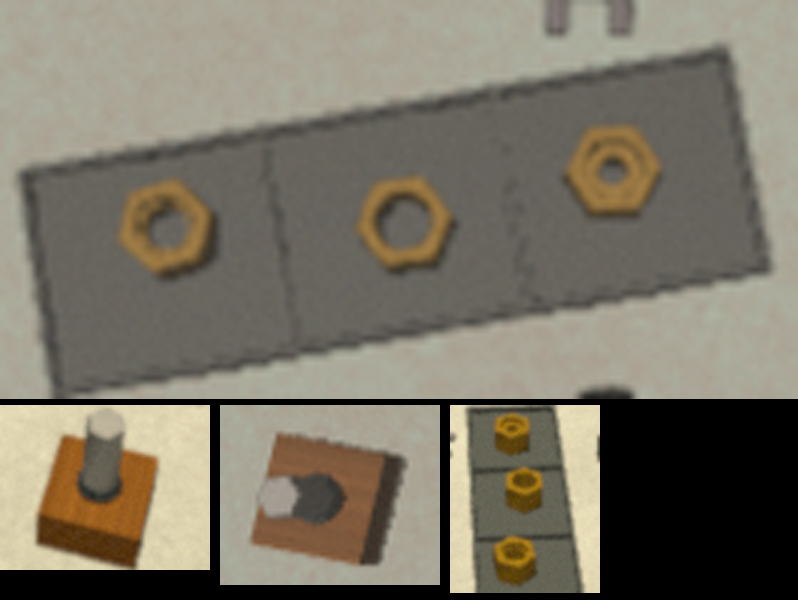

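Crop: three brass hex reducers in the tray bays. In the top view the nearest looks mid-bored, the middle wide, the last narrow, which the gauge must confirm. The gauge stands upright in the wooden stand. Now refining fits.

Run:
```python
from h import *
np.set_printoptions(precision=4,suppress=True)
from scipy.optimize import minimize
F={n:viewer.grab_frame(n) for n in("side","top")}
def fit(f,b,c,x0,yaws,hf):
    best=None
    for yw in np.radians(yaws):
        g=lambda q:((soft(hf(*q),None,8,b)-c)**2).sum()
        r=minimize(g,[*x0,yw],method="Nelder-Mead",options=dict(initial_simplex=[[*x0,yw],[x0[0]+.004,x0[1],yw],[x0[0],x0[1]+.004,yw],[*x0,yw+.2]],xatol=1e-4,fatol=1e-2))
        if best is None or r.fun<best.fun:best=r
    return best.x[:2],np.degrees(best.x[2]),best.fun
px={"side":[(316,267),(320,239),(315,216)],"top":[(254,204),(296,203),(333,195)]}
for i in range(3):
    for n,f in F.items():
        u,v=px[n][i];b=(u-15,v-15,u+16,v+16)
        w=brass(f)[b[1]:b[3],b[0]:b[2]]
        t=(np.percentile(w,97)+np.median(w))/2
        c=fillhull(w>t)
        print(i,n,fit(f,b,c,onz(f,(u,v),.025)[:2],[-20,0,20],lambda x,y,a:prism(f,x,y,a,.018/np.cos(np.pi/6),.004,.032)),t,c.sum())
for n,f in F.items():
    M=models.regions_of(f,"stand")[0];u,v=map(int,M["uv"]);b=(u-35,v-42,u+36,v+36)
    w=brass(f)[b[1]:b[3],b[0]:b[2]]; 
    c=fillhull(w>(.2 if n=="side" else .1)); print(n,np.percentile(w,[10,50,80,90,97]),c.sum())
    print("stand",n,fit(f,b,c,onz(f,(u,v),.02)[:2],[-20,0,20,40],lambda x,y,a:prism(f,x,y,a,.033*2**.5,0,.034,4)))
    g=models.regions_of(f,"gauge_mid")[0]["mask"]
    c=g[b[1]:b[3],b[0]:b[2]].astype(float)
    r=min((fit(f,b,c,onz(f,proj(f,(.45,.34,.07)) if 0 else (np.nonzero(g)[1].mean(),np.nonzero(g)[0].mean()),.068)[:2],[0,20,40],lambda x,y,a:cv2.convexHull(np.r_[prism(f,x,y,a,.0127,.038,.098),prism(f,x,y,0,.015,.034,.038,16)].astype(np.float32))[:,0]),),key=lambda r:r[2])
    print("gauge",n,r,c.sum())
# lid fit: centre of outer circle z .014
for n,f in F.items():
    c=models.regions_of(f,"lid")[0]["mask"];u,v=models.regions_of(f,"lid")[0]["uv"];u,v=int(u),int(v);b=(u-60,v-60,u+60,v+60)
    print("lid",n,fit(f,b,c[b[1]:b[3],b[0]:b[2]].astype(float),onz(f,(u,v),.01)[:2],[0],lambda x,y,a:prism(f,x,y,0,.105,0,.014,40)))
for n in("tray",):
  for k,f in F.items():
    c=models.regions_of(f,n)[0]["mask"];u,v=map(int,models.regions_of(f,n)[0]["uv"]);b=(u-80,v-60,u+80,v+60)
    def hf(x,y,a):
        P=[(x+sx*.05*np.cos(a)-sy*.156*np.sin(a),y+sx*.05*np.sin(a)+sy*.156*np.cos(a),z) for sx in(-1,1) for sy in(-1,1) for z in(0,.012)]
        return cv2.convexHull(np.array([proj(f,p) for p in P],np.float32))[:,0]
    print(n,k,fit(f,b,fillhull(c[b[1]:b[3],b[0]:b[2]]).astype(float),onz(f,(u,v),.01)[:2],[0,10,-10],hf))
print(telemetry.sense()["time_s"])
```

```text
0 side (array([0.5894, 0.1443]), np.float64(8.350233583230876), np.float64(23.241014994232987)) 0.236043760417688 252
0 top (array([0.588 , 0.1447]), np.float64(19.50965229785457), np.float64(16.781468665897727)) 0.12509392890427373 203
1 side (array([0.5892, 0.0436]), np.float64(3.7542894900390547), np.float64(19.147558631295652)) 0.23225288831835686 214
1 top (array([0.5871, 0.0437]), np.float64(3.362907036172158), np.float64(10.082091503267975)) 0.1248904579654099 203
2 side (array([ 0.6098, -0.0442]), np.float64(5.35249580733515), np.float64(20.703406382160708)) 0.23334179912639857 184
2 top (array([ 0.6071, -0.0453]), np.float64(0.3100000321384715), np.float64(9.821114955786236)) 0.1274245600026616 203
side [0.0662 0.071  0.1168 0.3676 0.396 ] 1007
stand side (array([0.4787, 0.355 ]), np.float64(-9.995663673684124), np.float64(313.14774317570163))
gauge side (array([0.4783, 0.3571]), np.float64(57.23445026037307), np.float64(26.731549404075352)) 387.0
top [0.0279 0.0365 0.0427 0.146  0.2087] 624
stand top (array([0.4766, 0.3549]), np.float64(-12.150682239440716), np.float64(287.8429988465974))
gauge top (array([0.4774, 0.3535]), np.float64(-3.312858187220112), np.float64(14.293394848135332)) 207.0
lid side (array([ 0.483 , -0.3894]), np.float64(11.590362658165157), np.float64(98.42631295655517))
lid top (array([ 0.4807, -0.3917]), np.float64(2.8039511883285244), np.float64(164.4966089965398))
tray side (array([0.5922, 0.0512]), np.float64(8.169317015051865), np.float64(88.45354863514032))
tray top (array([0.5909, 0.0487]), np.float64(8.908316383796361), np.float64(101.38789696270665))
2.5
```

```bash
cat > mv.py <<'E'
# usage: mv.py x y z yawdeg [x y z yaw ...]  -> rows relative to measured pose (levelled)
import sys,numpy as np
from workcell import telemetry
s=telemetry.sense();p=np.array(s["eef_pos"]);R=np.array(s["ee_rot"])
print("t%.2f"%s["time_s"],"pos",p.round(4),"yaw %.2f"%np.degrees(np.arctan2(R[1,0],R[0,0])),"tilt",R[:,2].round(4)[:2],"F",np.round(s["force"],2),"w %.4f"%s["width"])
a=list(map(float,sys.argv[1:]))
for i in range(0,len(a),4):
    d=R.T@(np.array(a[i:i+3])-p);y=np.radians(a[i+3])-np.arctan2(R[1,0],R[0,0]);y=(y+np.pi)%(2*np.pi)-np.pi
    if len(a)>i: print("turn z %.4f shift"%(-y/np.pi),(d/.5).round(4), "mm",(np.linalg.norm(d)*1e3).round(1))
E
python3 mv.py .478 .355 .19 57 .478 .355 .074 57
```

```text
t2.50 pos [0.2345 0.633  0.2476] yaw 69.67 tilt [0.     0.0001] F [ 0.24  0.13 -0.55] w 0.0870
turn z 0.0704 shift [-0.3521  0.6499  0.1151] mm 374.0
turn z 0.0704 shift [-0.3521  0.6499  0.3471] mm 408.3
```

Call:
{"op": "step_arm", "data": {"steps": [[[0, 0, 0.0704, -0.352, 0.65, 0.115, 0.4], [0, 0, 0.0704, -0.352, 0.65, 0.115, 0.4], [0, 0, 0.0704, -0.352, 0.65, 0.115, 0.4], [0, 0, 0.0704, -0.352, 0.65, 0.115, 0.4], [0, 0, 0.0704, -0.352, 0.65, 0.115, 0.4], [0, 0, 0.0704, -0.352, 0.65, 0.115, 0.4], [0, 0, 0.0704, -0.352, 0.65, 0.115, 0.4], [0, 0, 0.0704, -0.352, 0.65, 0.115, 0.4], [0, 0, 0.0704, -0.352, 0.65, 0.115, 0.4], [0, 0, 0.0704, -0.352, 0.65, 0.115, 0.4], [0, 0, 0.0704, -0.352, 0.65, 0.115, 0.4]]], "newtons": 5}}

```text
time_s: 3.42
eef_pos: [0.4801, 0.352, 0.1898]
ee_rot: [[0.55, 0.835, 0.0], [0.835, -0.55, -0.001], [-0.001, 0.001, -1.0]]
force: [-0.5, 1.0, 0.0]
width: 0.0525
```

```bash
python3 mv.py .478 .355 .12 57 .478 .355 .074 57
```

```text
t3.42 pos [0.4801 0.352  0.1898] yaw 56.63 tilt [ 0.0002 -0.0011] F [-0.48  0.96  0.02] w 0.0525
turn z -0.0021 shift [ 0.0028 -0.007   0.1396] mm 69.9
turn z -0.0021 shift [ 0.0029 -0.0071  0.2316] mm 115.9
```

Call:
{"op": "step_arm", "data": {"steps": [[[0, 0, 0, 0, 0, 0.08, 0.4], [0, 0, 0, 0, 0, 0.14, 0.4], [0, 0, 0, 0, 0, 0.19, 0.4], [0, 0, 0, 0, 0, 0.232, 0.4], [0, 0, 0, 0, 0, 0.232, 0.5], [0, 0, 0, 0, 0, 0.232, 0.9], [0, 0, 0, 0, 0, 0.232, 0.9], [0, 0, 0, 0, 0, 0.232, 0.9], [0, 0, 0, 0, 0, 0.232, 0.9], [0, 0, 0, 0, 0, 0.232, 0.9]]], "newtons": 4}}

```text
time_s: 4.25
eef_pos: [0.4784, 0.3554, 0.0755]
ee_rot: [[0.545, 0.839, 0.001], [0.839, -0.545, 0.001], [0.002, 0.0, -1.0]]
force: [-1.3, -0.6, 4.5]
width: 0.023
```

```bash
python3 mv.py
```

```text
t4.25 pos [0.4784 0.3554 0.0755] yaw 56.99 tilt [0.001  0.0011] F [-1.34 -0.61  4.52] w 0.0230
```

Call:
{"op": "step_arm", "data": {"steps": [[[0, 0, 0, 0, 0, 0, 0.9], [0, 0, 0, 0, 0, 0, 0.6], [0, 0, 0, 0, 0, 0, 0.6], [0, 0, 0, 0, 0, 0, 0.6], [0, 0, 0.3333, 0, 0, 0, 0.6], [0, 0, 0.3333, 0, 0, 0, 0.6], [0, 0, 0.3333, 0, 0, 0, 0.6], [0, 0, 0.3333, 0, 0, 0, 0.6], [0, 0, 0.3333, 0, 0, 0, 0.6], [0, 0, 0.3333, 0, 0, 0, 0.6], [0, 0, 0.3333, 0, 0, 0, 0.6], [0, 0, 0.3333, 0, 0, 0, 0.6], [0, 0, 0.3333, 0, 0, 0, 0.6], [0, 0, 0.3333, 0, 0, 0, 0.6], [0, 0, 0.3333, 0, 0, 0, 0.9], [0, 0, 0.3333, 0, 0, 0, 0.9], [0, 0, 0.3333, 0, 0, 0, 0.9], [0, 0, 0.3333, 0, 0, 0, 0.9]]]}}

```text
time_s: 5.75
eef_pos: [0.4782, 0.3551, 0.074]
ee_rot: [[0.999, -0.052, 0.0], [-0.052, -0.999, 0.0], [0.0, -0.0, -1.0]]
force: [0.8, 0.8, -1.0]
width: 0.0234
```

```bash
python3 mv.py
python3 - <<'E'
from h import *
f=[viewer.grab_frame("side"),viewer.grab_frame("top")]
a=cv2.resize(f[0]["image"][270:380,310:420],None,fx=3.6,fy=3.6,interpolation=2)
b=cv2.resize(f[1]["image"][200:310,110:220],None,fx=3.6,fy=3.6,interpolation=2)
save("g1.png",np.clip(np.hstack([a,b])*1.5,0,255).astype(np.uint8))
E
```

```text
t5.75 pos [0.4782 0.3551 0.074 ] yaw -2.97 tilt [0.     0.0003] F [ 0.84  0.81 -1.03] w 0.0234
```

Call:
{"op": "step_arm", "data": {"steps": [[[0, 0, 0, 0, 0, 0, 1], [0, 0, 0, 0, 0, 0, 1], [0, 0, 0, 0, 0, 0, 1]]], "newtons": 25}}

```text
time_s: 6.1
eef_pos: [0.4781, 0.355, 0.074]
ee_rot: [[0.999, -0.052, -0.0], [-0.052, -0.999, 0.0], [-0.0, -0.0, -1.0]]
force: [0.2, 0.6, -0.8]
width: 0.0224
```

```bash
python3 mv.py .478 .355 .154 13
```

```text
t6.10 pos [0.4781 0.355  0.074 ] yaw -2.99 tilt [-0.  0.] F [ 0.2   0.55 -0.8 ] w 0.0224
turn z -0.0889 shift [-0.0002  0.     -0.16  ] mm 80.0
```

View pics/g1.png

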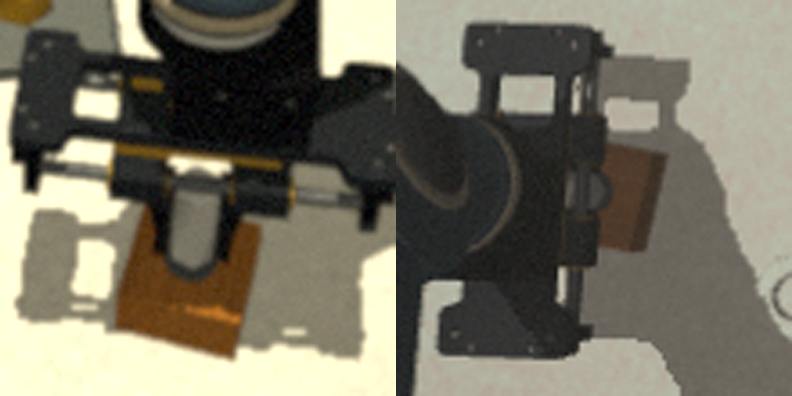

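```bash
python3 mv.py .478 .355 .13 -3 .5885 .1447 .13 -3 .5885 .1447 .105 -3
```

```text
t6.10 pos [0.4781 0.355  0.074 ] yaw -2.99 tilt [-0.  0.] F [ 0.2   0.55 -0.8 ] w 0.0224
turn z 0.0000 shift [-0.0002  0.     -0.112 ] mm 56.0
turn z 0.0000 shift [ 0.2425  0.4085 -0.112 ] mm 244.0
turn z 0.0000 shift [ 0.2425  0.4085 -0.062 ] mm 239.5
```

Call:
{"op": "step_arm", "data": {"steps": [[[0, 0, 0, 0, 0, -0.03, 1], [0, 0, 0, 0, 0, -0.07, 1], [0, 0, 0, 0, 0, -0.112, 1], [0, 0, 0, 0.04, 0.068, -0.112, 1], [0, 0, 0, 0.081, 0.136, -0.112, 1], [0, 0, 0, 0.121, 0.204, -0.112, 1], [0, 0, 0, 0.162, 0.272, -0.112, 1], [0, 0, 0, 0.202, 0.34, -0.112, 1], [0, 0, 0, 0.235, 0.395, -0.112, 1], [0, 0, 0, 0.2425, 0.4085, -0.09, 1], [0, 0, 0, 0.2425, 0.4085, -0.07, 1], [0, 0, 0, 0.2425, 0.4085, -0.062, 1], [0, 0, 0, 0.2425, 0.4085, -0.062, 1], [0, 0, 0, 0.2425, 0.4085, -0.062, 1], [0, 0, 0, 0.2425, 0.4085, -0.062, 1], [0, 0, 0, 0.2425, 0.4085, -0.062, 1]]], "newtons": 40}}

```text
time_s: 7.43
eef_pos: [0.5884, 0.1462, 0.1054]
ee_rot: [[0.999, -0.05, 0.0], [-0.05, -0.999, 0.001], [0.0, -0.001, -1.0]]
force: [-0.1, -0.2, -2.0]
width: 0.0218
```

```bash
python3 mv.py
python3 - <<'E'
from h import *
f=[viewer.grab_frame("side"),viewer.grab_frame("top")]
a=cv2.resize(f[0]["image"][200:300,270:370],None,fx=5,fy=5,interpolation=2)
save("g2.png",np.clip(a*1.5,0,255).astype(np.uint8))
for p in ((.5885,.1447,.040),(.5885,.1447,.032)): print(proj(f[0],p))
E
```

```text
t7.43 pos [0.5884 0.1462 0.1054] yaw -2.87 tilt [0.0005 0.0007] F [-0.05 -0.18 -2.03] w 0.0218
[315.90134085 259.68317609]
[315.89248681 262.16367679]
```

View pics/g2.png

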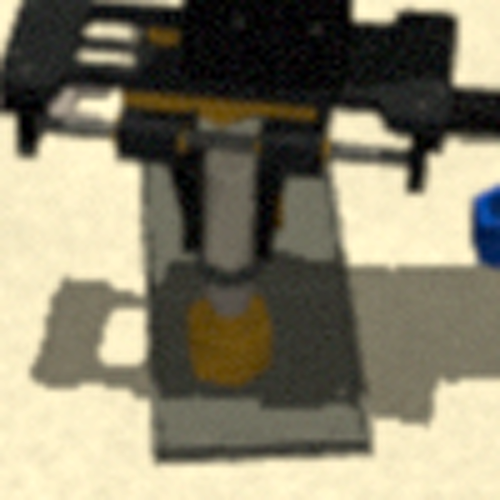

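Call:
{"op": "step_arm", "data": {"steps": [[[0, 0, 0, 0, 0, 0.004, 1], [0, 0, 0, 0, 0, 0.008, 1], [0, 0, 0, 0, 0, 0.012, 1], [0, 0, 0, 0, 0, 0.015, 1], [0, 0, 0, 0, 0, 0.018, 1], [0, 0, 0, 0, 0, 0.021, 1], [0, 0, 0, 0, 0, 0.024, 1], [0, 0, 0, 0, 0, 0.026, 1], [0, 0, 0, 0, 0, 0.026, 1]]]}}

```text
time_s: 8.28
eef_pos: [0.5883, 0.1447, 0.0917]
ee_rot: [[0.999, -0.052, -0.001], [-0.052, -0.999, -0.0], [-0.001, 0.0, -1.0]]
force: [0.2, -0.2, -1.1]
width: 0.0223
```

```bash
python3 mv.py
```

```text
t8.28 pos [0.5883 0.1447 0.0917] yaw -2.99 tilt [-0.0006 -0.0001] F [ 0.17 -0.15 -1.12] w 0.0223
```

Call:
{"op": "step_arm", "data": {"steps": [[[0, 0, 0, 0, 0, 0.001, 1], [0, 0, 0, 0, 0, 0.002, 1], [0, 0, 0, 0, 0, 0.003, 1], [0, 0, 0, 0, 0, 0.004, 1], [0, 0, 0, 0, 0, 0.004, 1]]]}}

```text
time_s: 8.7
eef_pos: [0.5884, 0.1448, 0.0899]
ee_rot: [[0.999, -0.052, -0.0], [-0.052, -0.999, 0.0], [-0.0, -0.0, -1.0]]
force: [0.6, -0.6, -1.6]
width: 0.0221
```

```bash
python3 mv.py
```

```text
t8.70 pos [0.5884 0.1448 0.0899] yaw -2.99 tilt [-0.0002  0.0001] F [ 0.57 -0.61 -1.55] w 0.0221
```

Call:
{"op": "step_arm", "data": {"steps": [[[0, 0, 0, 0, 0, 0.002, 1], [0, 0, 0, 0, 0, 0.004, 1], [0, 0, 0, 0, 0, 0.006, 1], [0, 0, 0, 0, 0, 0.0075, 1], [0, 0, 0, 0, 0, 0.009, 1], [0, 0, 0, 0, 0, 0.009, 1]]]}}

```text
time_s: 9.2
eef_pos: [0.5884, 0.1447, 0.0853]
ee_rot: [[0.999, -0.052, -0.0], [-0.052, -0.999, -0.0], [-0.0, 0.0, -1.0]]
force: [-0.3, -0.5, -0.4]
width: 0.0225
```

```bash
python3 mv.py
```

```text
t9.20 pos [0.5884 0.1447 0.0853] yaw -3.00 tilt [-0.0003 -0.    ] F [-0.27 -0.47 -0.36] w 0.0225
```

Call:
{"op": "step_arm", "data": {"steps": [[[0, 0, 0, 0, 0, 0.002, 1], [0, 0, 0, 0, 0, 0.004, 1], [0, 0, 0, 0, 0, 0.006, 1], [0, 0, 0, 0, 0, 0.0075, 1], [0, 0, 0, 0, 0, 0.009, 1], [0, 0, 0, 0, 0, 0.009, 1]]]}}

```text
time_s: 9.7
eef_pos: [0.5885, 0.1448, 0.081]
ee_rot: [[0.999, -0.052, -0.0], [-0.052, -0.999, 0.0], [-0.0, -0.0, -1.0]]
force: [-0.6, 0.2, -1.4]
width: 0.0222
```

```bash
python3 mv.py
```

```text
t9.70 pos [0.5885 0.1448 0.081 ] yaw -3.00 tilt [-0.      0.0001] F [-0.62  0.18 -1.42] w 0.0222
```

Step is inside the mouth (tip ≈16 mm down). Press on carefully.

Call:
{"op": "step_arm", "data": {"steps": [[[0, 0, 0, 0, 0, 0.001, 1], [0, 0, 0, 0, 0, 0.002, 1], [0, 0, 0, 0, 0, 0.002, 1], [0, 0, 0, 0, 0, 0.002, 1]]]}}

```text
time_s: 10.03
eef_pos: [0.5886, 0.1447, 0.0809]
ee_rot: [[0.999, -0.052, 0.0], [-0.052, -0.999, 0.001], [0.0, -0.001, -1.0]]
force: [-3.4, -1.1, 4.7]
width: 0.0225
```

```bash
python3 mv.py
```

```text
t10.03 pos [0.5886 0.1447 0.0809] yaw -3.00 tilt [0.0001 0.0005] F [-3.4  -1.12  4.65] w 0.0225
```

Call:
{"op": "step_arm", "data": {"steps": [[[0, 0, 0, 0, 0, 0, 1], [0, 0, 0, 0, 0, 0, 1], [0, 0, 0, 0, 0, 0, 1], [0, 0, 0, 0, 0, 0, 1], [0, 0, 0, 0, 0, -0.015, 1], [0, 0, 0, 0, 0, -0.04, 1], [0, 0, 0, 0, 0, -0.075, 1], [0, 0, 0, 0.003, 0.06, -0.075, 1], [0, 0, 0, 0.006, 0.13, -0.075, 1], [0, 0, 0, 0.0095, 0.19, -0.075, 1], [0, 0, 0, 0.0096, 0.2018, -0.065, 1], [0, 0, 0, 0.0096, 0.2018, -0.055, 1], [0, 0, 0, 0.0096, 0.2018, -0.052, 1], [0, 0, 0, 0.0096, 0.2018, -0.052, 1]]]}}

```text
time_s: 11.2
eef_pos: [0.5877, 0.0457, 0.1056]
ee_rot: [[0.999, -0.05, -0.001], [-0.05, -0.999, 0.001], [-0.001, -0.001, -1.0]]
force: [-0.0, 0.7, -0.5]
width: 0.0224
```

```bash
python3 mv.py
python3 - <<'E'
from h import *
f=[viewer.grab_frame("side"),viewer.grab_frame("top")]
a=cv2.resize(f[0]["image"][190:290,270:370],None,fx=5,fy=5,interpolation=2)
save("g3.png",np.clip(a*1.5,0,255).astype(np.uint8))
E
```

```text
t11.20 pos [0.5877 0.0457 0.1056] yaw -2.86 tilt [-0.001   0.0011] F [-0.02  0.75 -0.49] w 0.0224
```

View pics/g3.png

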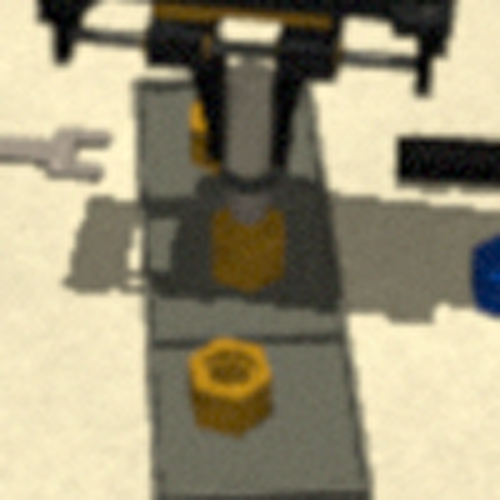

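Reducer 1 stayed in place, and the gauge axis is over reducer 2's centre (crop 249). Descend.

Call:
{"op": "step_arm", "data": {"steps": [[[0, 0, 0, 0, 0, 0.004, 1], [0, 0, 0, 0, 0, 0.008, 1], [0, 0, 0, 0, 0, 0.012, 1], [0, 0, 0, 0, 0, 0.016, 1], [0, 0, 0, 0, 0, 0.02, 1], [0, 0, 0, 0, 0, 0.024, 1], [0, 0, 0, 0, 0, 0.027, 1], [0, 0, 0, 0, 0, 0.029, 1], [0, 0, 0, 0, 0, 0.031, 1], [0, 0, 0, 0, 0, 0.032, 1], [0, 0, 0, 0, 0, 0.032, 1]]]}}

```text
time_s: 12.22
eef_pos: [0.588, 0.0437, 0.0899]
ee_rot: [[0.999, -0.052, -0.0], [-0.052, -0.999, 0.0], [-0.0, -0.0, -1.0]]
force: [-0.3, 0.2, -0.8]
width: 0.0226
```

```bash
python3 mv.py
```

```text
t12.22 pos [0.588  0.0437 0.0899] yaw -3.00 tilt [-0.0002  0.    ] F [-0.32  0.21 -0.77] w 0.0226
```

Not tight. Through the rim zone, to TCP .085.

Call:
{"op": "step_arm", "data": {"steps": [[[0, 0, 0, 0, 0, 0.002, 1], [0, 0, 0, 0, 0, 0.004, 1], [0, 0, 0, 0, 0, 0.006, 1], [0, 0, 0, 0, 0, 0.0075, 1], [0, 0, 0, 0, 0, 0.009, 1], [0, 0, 0, 0, 0, 0.009, 1]]]}}

```text
time_s: 12.72
eef_pos: [0.5879, 0.0438, 0.0853]
ee_rot: [[0.999, -0.052, -0.0], [-0.052, -0.999, 0.0], [-0.0, -0.0, -1.0]]
force: [-0.4, 0.3, -2.5]
width: 0.0223
```

```bash
python3 mv.py
```

```text
t12.72 pos [0.5879 0.0438 0.0853] yaw -2.99 tilt [-0.0003  0.    ] F [-0.36  0.33 -2.46] w 0.0223
```

Free. On past the ledge height (.081) to .0795, watching.

Call:
{"op": "step_arm", "data": {"steps": [[[0, 0, 0, 0, 0, 0.002, 1], [0, 0, 0, 0, 0, 0.004, 1], [0, 0, 0, 0, 0, 0.006, 1], [0, 0, 0, 0, 0, 0.0075, 1], [0, 0, 0, 0, 0, 0.009, 1], [0, 0, 0, 0, 0, 0.0105, 1], [0, 0, 0, 0, 0, 0.012, 1], [0, 0, 0, 0, 0, 0.012, 1]]]}}

```text
time_s: 13.38
eef_pos: [0.5879, 0.0437, 0.0793]
ee_rot: [[0.999, -0.052, -0.0], [-0.052, -0.999, 0.0], [-0.0, -0.0, -1.0]]
force: [-0.6, 1.0, -0.6]
width: 0.0223
```

```bash
python3 mv.py
```

```text
t13.38 pos [0.5879 0.0437 0.0793] yaw -2.99 tilt [-0.0003  0.    ] F [-0.56  1.03 -0.6 ] w 0.0223
```

Loose one. Continue to the flange (.072), slightly pressed at .0708 (command now .079).

Call:
{"op": "step_arm", "data": {"steps": [[[0, 0, 0, 0, 0, 0.003, 1], [0, 0, 0, 0, 0, 0.006, 1], [0, 0, 0, 0, 0, 0.009, 1], [0, 0, 0, 0, 0, 0.0115, 1], [0, 0, 0, 0, 0, 0.0135, 1], [0, 0, 0, 0, 0, 0.015, 1], [0, 0, 0, 0, 0, 0.0164, 1], [0, 0, 0, 0, 0, 0.0164, 1], [0, 0, 0, 0, 0, 0.0164, 1]]]}}

```text
time_s: 14.13
eef_pos: [0.588, 0.0437, 0.0719]
ee_rot: [[0.999, -0.052, -0.0], [-0.052, -0.999, 0.0], [-0.0, -0.0, -1.0]]
force: [-3.0, 0.2, 6.4]
width: 0.0224
```

```bash
python3 mv.py
```

```text
t14.13 pos [0.588  0.0437 0.0719] yaw -3.00 tilt [-0.0001  0.0005] F [-3.    0.19  6.38] w 0.0224
```

Call:
{"op": "step_arm", "data": {"steps": [[[0, 0, 0, 0, 0, 0, 1], [0, 0, 0, 0, 0, 0, 1], [0, 0, 0, 0, 0, 0, 1], [0, 0, 0, 0, 0, 0, 1], [0, 0, 0, 0, 0, -0.015, 1], [0, 0, 0, 0, 0, -0.05, 1], [0, 0, 0, 0, 0, -0.092, 1], [0, 0, 0, 0.017, 0.06, -0.092, 1], [0, 0, 0, 0.034, 0.12, -0.092, 1], [0, 0, 0, 0.047, 0.165, -0.09, 1], [0, 0, 0, 0.0498, 0.1746, -0.08, 1], [0, 0, 0, 0.0498, 0.1746, -0.0694, 1], [0, 0, 0, 0.0498, 0.1746, -0.0694, 1], [0, 0, 0, 0.0498, 0.1746, -0.0694, 1]]]}}

```text
time_s: 15.3
eef_pos: [0.6077, -0.0427, 0.1052]
ee_rot: [[0.999, -0.05, -0.002], [-0.05, -0.999, 0.001], [-0.002, -0.001, -1.0]]
force: [0.3, 0.5, -1.3]
width: 0.0225
```

```bash
python3 mv.py
python3 - <<'E'
from h import *
f=[viewer.grab_frame("side"),viewer.grab_frame("top")]
a=cv2.resize(f[0]["image"][180:280,270:370],None,fx=5,fy=5,interpolation=2)
save("g4.png",np.clip(a*1.5,0,255).astype(np.uint8))
E
```

```text
t15.30 pos [ 0.6077 -0.0427  0.1052] yaw -2.87 tilt [-0.0018  0.0013] F [ 0.3   0.52 -1.33] w 0.0225
```

View pics/g4.png

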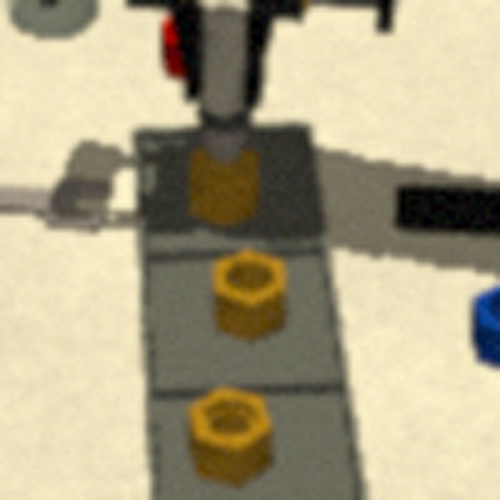

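Call:
{"op": "step_arm", "data": {"steps": [[[0, 0, 0, 0, 0, 0.004, 1], [0, 0, 0, 0, 0, 0.008, 1], [0, 0, 0, 0, 0, 0.012, 1], [0, 0, 0, 0, 0, 0.016, 1], [0, 0, 0, 0, 0, 0.02, 1], [0, 0, 0, 0, 0, 0.0235, 1], [0, 0, 0, 0, 0, 0.026, 1], [0, 0, 0, 0, 0, 0.028, 1], [0, 0, 0, 0, 0, 0.03, 1], [0, 0, 0, 0, 0, 0.0314, 1], [0, 0, 0, 0, 0, 0.0314, 1], [0, 0, 0, 0, 0, 0.0314, 1]]]}}

```text
time_s: 16.4
eef_pos: [0.6084, -0.0448, 0.0909]
ee_rot: [[0.999, -0.052, 0.0], [-0.052, -0.999, 0.0], [0.0, -0.0, -1.0]]
force: [-3.0, 0.4, 3.8]
width: 0.0224
```

```bash
python3 mv.py
```

```text
t16.40 pos [ 0.6084 -0.0448  0.0909] yaw -3.00 tilt [0.0002 0.0003] F [-2.96  0.44  3.84] w 0.0224
```

Call:
{"op": "step_arm", "data": {"steps": [[[0, 0, 0, 0, 0, 0, 1], [0, 0, 0, 0, 0, 0, 1], [0, 0, 0, 0, 0, 0, 1], [0, 0, 0, 0, 0, 0, 1], [0, 0, 0, 0, 0, -0.015, 1], [0, 0, 0, 0, 0, -0.052, 1], [0, 0, 0, -0.011, -0.07, -0.052, 1], [0, 0, 0, -0.022, -0.14, -0.052, 1], [0, 0, 0, -0.033, -0.21, -0.052, 1], [0, 0, 0, -0.044, -0.28, -0.052, 1], [0, 0, 0, -0.055, -0.35, -0.052, 1], [0, 0, 0, -0.0592, -0.3764, -0.045, 1], [0, 0, 0, -0.0592, -0.3764, -0.0314, 1], [0, 0, 0, -0.0592, -0.3764, -0.0314, 1], [0, 0, 0, -0.0592, -0.3764, -0.0314, 1], [0, 0, 0, -0.0592, -0.3764, -0.0314, 1]]]}}

```text
time_s: 17.73
eef_pos: [0.589, 0.1423, 0.1061]
ee_rot: [[0.998, -0.056, 0.0], [-0.056, -0.998, -0.001], [0.0, 0.001, -1.0]]
force: [0.4, -0.2, -0.7]
width: 0.0222
```

```bash
python3 mv.py
```

```text
t17.73 pos [0.589  0.1423 0.1061] yaw -3.18 tilt [ 0.0003 -0.0012] F [ 0.39 -0.17 -0.68] w 0.0222
```

Command z is .1055; go down to about .0875, then check.

Call:
{"op": "step_arm", "data": {"steps": [[[0, 0, 0, 0, 0, 0, 1], [0, 0, 0, 0, 0, 0.004, 1], [0, 0, 0, 0, 0, 0.008, 1], [0, 0, 0, 0, 0, 0.012, 1], [0, 0, 0, 0, 0, 0.016, 1], [0, 0, 0, 0, 0, 0.02, 1], [0, 0, 0, 0, 0, 0.024, 1], [0, 0, 0, 0, 0, 0.028, 1], [0, 0, 0, 0, 0, 0.032, 1], [0, 0, 0, 0, 0, 0.035, 1], [0, 0, 0, 0, 0, 0.038, 1], [0, 0, 0, 0, 0, 0.04, 1], [0, 0, 0, 0, 0, 0.04, 1]]]}}

```text
time_s: 18.82
eef_pos: [0.5885, 0.1447, 0.0858]
ee_rot: [[0.999, -0.052, -0.0], [-0.052, -0.999, -0.0], [-0.0, 0.0, -1.0]]
force: [-0.5, 0.2, -1.1]
width: 0.0222
```

```bash
python3 mv.py
```

```text
t18.82 pos [0.5885 0.1447 0.0858] yaw -2.99 tilt [-0.0004 -0.    ] F [-0.53  0.16 -1.1 ] w 0.0222
```

Call:
{"op": "step_arm", "data": {"steps": [[[0, 0, 0, 0, 0, 0.002, 1], [0, 0, 0, 0, 0, 0.004, 1], [0, 0, 0, 0, 0, 0.006, 1], [0, 0, 0, 0, 0, 0.008, 1], [0, 0, 0, 0, 0, 0.01, 1], [0, 0, 0, 0, 0, 0.0116, 1], [0, 0, 0, 0, 0, 0.0116, 1], [0, 0, 0, 0, 0, 0.0116, 1], [0, 0, 0, 0, 0, 0.0116, 1]]]}}

```text
time_s: 19.57
eef_pos: [0.5887, 0.1448, 0.0809]
ee_rot: [[0.999, -0.052, 0.0], [-0.052, -0.999, 0.0], [0.0, -0.0, -1.0]]
force: [-2.2, -0.0, 6.4]
width: 0.0224
```

```bash
python3 mv.py
```

```text
t19.57 pos [0.5887 0.1448 0.0809] yaw -3.00 tilt [0.0002 0.0005] F [-2.2  -0.04  6.39] w 0.0224
```

Call:
{"op": "step_arm", "data": {"steps": [[[0, 0, 0, 0, 0, -0.002, 1], [0, 0, 0, 0, 0, -0.002, 1], [0, 0, 0, 0, 0, -0.002, 0.4], [0, 0, 0, 0, 0, -0.002, 0.4], [0, 0, 0, 0, 0, -0.002, 0.4], [0, 0, 0, 0, 0, -0.002, 0.4], [0, 0, 0, 0, 0, -0.002, 0.4], [0, 0, 0, 0, 0, -0.02, 0.4], [0, 0, 0, 0, 0, -0.06, 0.4], [0, 0, 0, 0, 0, -0.11, 0.4], [0, 0, 0, 0, 0, -0.16, 0.4], [0, 0, 0, 0, 0, -0.17, 0.4], [0, 0, 0, 0, 0, -0.17, 0.4]]]}}

```text
time_s: 20.65
eef_pos: [0.5901, 0.145, 0.1679]
ee_rot: [[0.999, -0.052, 0.005], [-0.052, -0.999, 0.002], [0.005, -0.002, -1.0]]
force: [0.4, -0.1, -0.0]
width: 0.0521
```

```bash
python3 mv.py .588 .0437 .17 3.5 .588 .0437 .027 3.5
python3 - <<'E'
from h import *
f=[viewer.grab_frame("side"),viewer.grab_frame("top")]
a=cv2.resize(f[0]["image"][190:300,260:370],None,fx=3.6,fy=3.6,interpolation=2)
b=cv2.resize(f[1]["image"][150:260,210:320],None,fx=3.6,fy=3.6,interpolation=2)
save("g5.png",np.clip(np.hstack([a,b])*1.5,0,255).astype(np.uint8))
E
```

```text
t20.65 pos [0.5901 0.145  0.1679] yaw -3.00 tilt [0.0048 0.0019] F [ 0.44 -0.13 -0.04] w 0.0521
turn z -0.0361 shift [ 0.0065  0.2025 -0.0046] mm 101.3
turn z -0.0361 shift [0.0052 0.2031 0.2814] mm 173.6
```

View pics/g5.png

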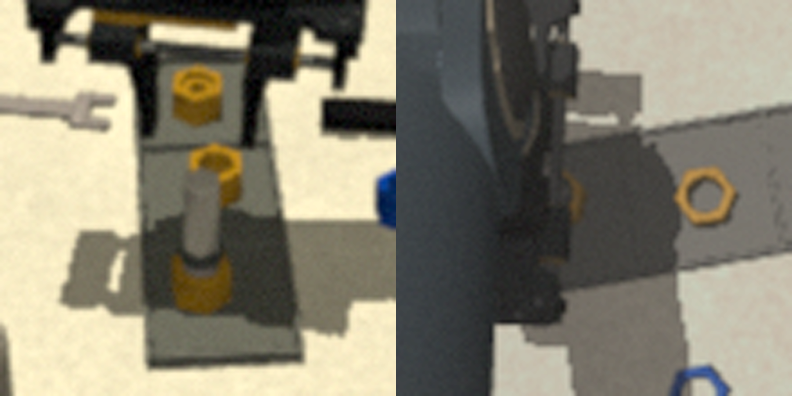

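Call:
{"op": "step_arm", "data": {"steps": [[[0, 0, -0.036, 0.003, 0.07, 0, 0.4], [0, 0, -0.036, 0.0065, 0.14, 0, 0.4], [0, 0, -0.036, 0.0096, 0.195, 0.02, 0.4], [0, 0, -0.036, 0.0096, 0.2018, 0.07, 0.4], [0, 0, -0.036, 0.0096, 0.2018, 0.13, 0.4], [0, 0, -0.036, 0.0096, 0.2018, 0.18, 0.4], [0, 0, -0.036, 0.0096, 0.2018, 0.21, 0.4], [0, 0, -0.036, 0.0096, 0.2018, 0.235, 0.4], [0, 0, -0.036, 0.0096, 0.2018, 0.248, 0.4], [0, 0, -0.036, 0.0096, 0.2018, 0.248, 0.4], [0, 0, -0.036, 0.0096, 0.2018, 0.248, 0.8], [0, 0, -0.036, 0.0096, 0.2018, 0.248, 0.8], [0, 0, -0.036, 0.0096, 0.2018, 0.248, 0.8], [0, 0, -0.036, 0.0096, 0.2018, 0.248, 0.8], [0, 0, -0.036, 0.0096, 0.2018, 0.248, 0.8]]], "newtons": 20}}

```text
time_s: 22.0
eef_pos: [0.5884, 0.0439, 0.0422]
ee_rot: [[0.998, 0.061, 0.001], [0.061, -0.998, 0.001], [0.001, -0.001, -1.0]]
force: [-1.3, 0.4, 4.6]
width: 0.0359
```

```bash
python3 mv.py .588 .0437 .16 8 .49 -.34 .16 8 .49 -.34 .041 8
```

```text
t22.00 pos [0.5884 0.0439 0.0422] yaw 3.49 tilt [0.0009 0.0006] F [-1.3   0.43  4.57] w 0.0359
turn z -0.0250 shift [-6.000e-04  2.000e-04 -2.356e-01] mm 117.8
turn z -0.0250 shift [-0.243   0.7542 -0.2363] mm 413.4
turn z -0.0250 shift [-0.2432  0.7544  0.0017] mm 396.3
```

Call:
{"op": "step_arm", "data": {"steps": [[[0, 0, 0, 0, 0, 0, 0.8], [0, 0, 0, 0, 0, -0.02, 0.8], [0, 0, 0, 0, 0, -0.06, 0.8], [0, 0, 0, 0, 0, -0.12, 0.8], [0, 0, 0, 0, 0, -0.18, 0.8], [0, 0, 0, -0.023, 0.08, -0.2, 0.8], [0, 0, 0, -0.046, 0.16, -0.2, 0.8], [0, 0, 0, -0.069, 0.24, -0.2, 0.8], [0, 0, 0, -0.092, 0.32, -0.2, 0.8], [0, 0, 0, -0.115, 0.4, -0.2, 0.8], [0, 0, 0, -0.138, 0.48, -0.2, 0.8], [0, 0, 0, -0.161, 0.56, -0.2, 0.8], [0, 0, 0, -0.184, 0.64, -0.2, 0.8], [0, 0, 0, -0.207, 0.72, -0.2, 0.8], [0, 0, 0, -0.229, 0.8, -0.2, 0.8], [0, 0, 0, -0.252, 0.88, -0.2, 0.8], [0, 0, 0, -0.27, 0.9426, -0.2, 0.8], [0, 0, 0, -0.27, 0.9426, -0.16, 0.8], [0, 0, 0, -0.27, 0.9426, -0.11, 0.8], [0, 0, 0, -0.27, 0.9426, -0.07, 0.8]]], "newtons": 25}}

```text
time_s: 23.67
eef_pos: [0.4813, -0.4356, 0.0753]
ee_rot: [[0.998, 0.059, -0.0], [0.059, -0.998, 0.0], [-0.0, -0.0, -1.0]]
force: [-0.1, 0.3, -2.4]
width: 0.036
```

```bash
python3 mv.py .482 -.435 .042 3.5
python3 - <<'E'
from h import *
f=[viewer.grab_frame("side"),viewer.grab_frame("top")]
a=cv2.resize(f[0]["image"][110:220,300:430],None,fx=3,fy=3,interpolation=2)
b=cv2.resize(f[1]["image"][190:300,410:540],None,fx=3,fy=3,interpolation=2)
save("g6.png",np.clip(np.hstack([a,b])*1.5,0,255).astype(np.uint8))
E
```

```text
t23.67 pos [ 0.4813 -0.4356  0.0753] yaw 3.37 tilt [-0.  0.] F [-0.09  0.33 -2.41] w 0.0360
turn z -0.0007 shift [ 0.0016 -0.0012  0.0667] mm 33.3
```

View pics/g6.png

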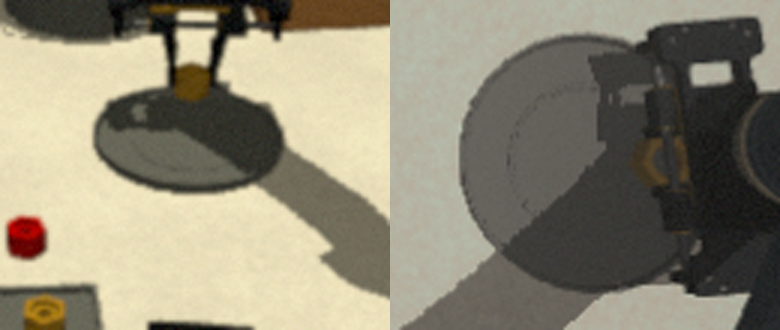

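Call:
{"op": "step_arm", "data": {"steps": [[[0, 0, 0, 0, 0, 0.02, 0.8], [0, 0, 0, 0, 0, 0.035, 0.8], [0, 0, 0, 0, 0, 0.045, 0.8], [0, 0, 0, 0, 0, 0.052, 0.8], [0, 0, 0, 0, 0, 0.057, 0.8], [0, 0, 0, 0, 0, 0.062, 0.8], [0, 0, 0, 0, 0, 0.066, 0.8], [0, 0, 0, 0, 0, 0.0684, 0.8], [0, 0, 0, 0, 0, 0.0684, 0.8]]]}}

```text
time_s: 24.52
eef_pos: [0.4821, -0.4351, 0.0423]
ee_rot: [[0.998, 0.061, 0.0], [0.061, -0.998, -0.0], [0.0, 0.0, -1.0]]
force: [-0.1, 1.4, -0.3]
width: 0.0359
```

```bash
python3 mv.py
```

```text
t24.52 pos [ 0.4821 -0.4351  0.0423] yaw 3.48 tilt [ 0.0004 -0.0001] F [-0.1   1.43 -0.33] w 0.0359
```

Call:
{"op": "step_arm", "data": {"steps": [[[0, 0, 0, 0, 0, 0.0015, 0.8], [0, 0, 0, 0, 0, 0.0015, 0.8], [0, 0, 0, 0, 0, 0.0015, 0.4], [0, 0, 0, 0, 0, 0.0015, 0.4], [0, 0, 0, 0, 0, 0.0015, 0.4], [0, 0, 0, 0, 0, 0.0015, 0.4], [0, 0, 0, 0, 0, -0.02, 0.4], [0, 0, 0, 0, 0, -0.09, 0.4], [0, 0, 0, 0, 0, -0.16, 0.4], [0, 0, 0, 0, 0, -0.2, 0.4], [0, 0, 0, 0.03, -0.0764, -0.2, 0.4], [0, 0, 0, 0.06, -0.153, -0.2, 0.4], [0, 0, 0, 0.09, -0.23, -0.2, 0.4], [0, 0, 0, 0.12, -0.306, -0.2, 0.4], [0, 0, 0, 0.15, -0.382, -0.2, 0.4], [0, 0, 0, 0.18, -0.459, -0.2, 0.4], [0, 0, 0, 0.21, -0.535, -0.2, 0.4], [0, 0, 0, 0.24, -0.611, -0.2, 0.4], [0, 0, 0, 0.27, -0.687, -0.2, 0.4], [0, 0, 0, 0.2997, -0.7635, -0.2, 0.4]]]}}

```text
time_s: 26.18
eef_pos: [0.6089, -0.0429, 0.143]
ee_rot: [[0.998, 0.061, 0.001], [0.061, -0.998, 0.0], [0.001, -0.0, -1.0]]
force: [0.2, 0.6, 1.1]
width: 0.0522
```

```bash
python3 mv.py
python3 - <<'E'
from h import *
f=viewer.grab_frame("side"),viewer.grab_frame("top")
a=cv2.resize(f[0]["image"][110:230,280:420],None,fx=2.8,fy=2.8,interpolation=2)
b=cv2.resize(f[1]["image"][150:310,290:540],None,fx=1.6,fy=1.6,interpolation=2)
o=np.zeros((336,800,3),np.uint8);o[:,:a.shape[1]]=a;o[:b.shape[0],400:400+b.shape[1]]=b
save("g7.png",np.clip(o*1.5,0,255).astype(np.uint8))
E
```

```text
t26.18 pos [ 0.6089 -0.0429  0.143 ] yaw 3.47 tilt [0.0012 0.0001] F [0.15 0.55 1.05] w 0.0522
```

View pics/g7.png

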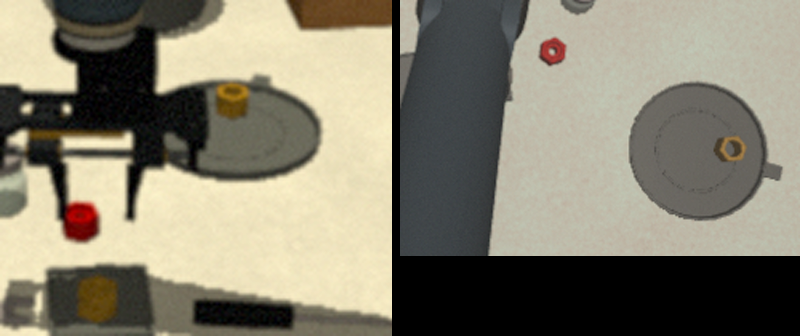

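Call:
{"op": "step_arm", "data": {"steps": [[[0, 0, 0, 0, 0, 0, 0.4], [0, 0, 0, 0, 0, 0.06, 0.4], [0, 0, 0, 0, 0, 0.11, 0.4], [0, 0, 0, 0, 0, 0.15, 0.4], [0, 0, 0, 0, 0, 0.18, 0.4], [0, 0, 0, 0, 0, 0.195, 0.4], [0, 0, 0, 0, 0, 0.201, 0.4], [0, 0, 0, 0, 0, 0.201, 0.4], [0, 0, 0, 0, 0, 0.201, 0.8], [0, 0, 0, 0, 0, 0.201, 0.8], [0, 0, 0, 0, 0, 0.201, 0.8], [0, 0, 0, 0, 0, 0.201, 0.8], [0, 0, 0, 0, 0, 0.201, 0.8]]]}}

```text
time_s: 27.37
eef_pos: [0.6087, -0.0448, 0.0424]
ee_rot: [[0.998, 0.061, 0.001], [0.061, -0.998, 0.0], [0.001, -0.0, -1.0]]
force: [-2.1, 0.7, 4.9]
width: 0.036
```

```bash
python3 mv.py
```

```text
t27.37 pos [ 0.6087 -0.0448  0.0424] yaw 3.48 tilt [0.0009 0.0002] F [-2.14  0.73  4.87] w 0.0360
```

Call:
{"op": "step_arm", "data": {"steps": [[[0, 0, 0, 0, 0, 0, 0.8], [0, 0, 0, 0, 0, -0.02, 0.8], [0, 0, 0, 0, 0, -0.06, 0.8], [0, 0, 0, 0, 0, -0.12, 0.8], [0, 0, 0, 0, 0, -0.18, 0.8], [0, 0, 0, -0.032, 0.065, -0.2, 0.8], [0, 0, 0, -0.064, 0.13, -0.2, 0.8], [0, 0, 0, -0.096, 0.195, -0.2, 0.8], [0, 0, 0, -0.128, 0.26, -0.2, 0.8], [0, 0, 0, -0.16, 0.325, -0.2, 0.8], [0, 0, 0, -0.192, 0.39, -0.2, 0.8], [0, 0, 0, -0.224, 0.455, -0.2, 0.8], [0, 0, 0, -0.256, 0.52, -0.2, 0.8], [0, 0, 0, -0.289, 0.5878, -0.2, 0.8], [0, 0, 0, -0.289, 0.5878, -0.2, 0.8], [0, 0, 0, -0.289, 0.5878, -0.15, 0.8], [0, 0, 0, -0.289, 0.5878, -0.1, 0.8], [0, 0, 0, -0.289, 0.5878, -0.07, 0.8], [0, 0, 0, -0.289, 0.5878, -0.07, 0.8]]]}}

```text
time_s: 28.95
eef_pos: [0.48, -0.3449, 0.0733]
ee_rot: [[0.998, 0.061, -0.006], [0.061, -0.998, 0.004], [-0.006, -0.004, -1.0]]
force: [0.1, 0.9, -2.3]
width: 0.036
```

```bash
python3 mv.py
```

```text
t28.95 pos [ 0.48   -0.3449  0.0733] yaw 3.49 tilt [-0.006   0.0039] F [ 0.06  0.91 -2.35] w 0.0360
```

Command z .076; lower to .0408 and release, then lift and retreat.

Call:
{"op": "step_arm", "data": {"steps": [[[0, 0, 0, 0, 0, 0, 0.8], [0, 0, 0, 0, 0, 0.02, 0.8], [0, 0, 0, 0, 0, 0.035, 0.8], [0, 0, 0, 0, 0, 0.046, 0.8], [0, 0, 0, 0, 0, 0.054, 0.8], [0, 0, 0, 0, 0, 0.06, 0.8], [0, 0, 0, 0, 0, 0.065, 0.8], [0, 0, 0, 0, 0, 0.069, 0.8], [0, 0, 0, 0, 0, 0.0705, 0.8], [0, 0, 0, 0, 0, 0.0705, 0.8]]]}}

```text
time_s: 29.78
eef_pos: [0.482, -0.347, 0.0424]
ee_rot: [[0.998, 0.061, 0.0], [0.061, -0.998, 0.001], [0.0, -0.001, -1.0]]
force: [-3.1, 2.1, 6.7]
width: 0.036
```

```bash
python3 mv.py
```

```text
t29.78 pos [ 0.482  -0.347   0.0424] yaw 3.48 tilt [0.0003 0.0008] F [-3.08  2.11  6.68] w 0.0360
```

Call:
{"op": "step_arm", "data": {"steps": [[[0, 0, 0, 0, 0, -0.002, 0.8], [0, 0, 0, 0, 0, -0.002, 0.8], [0, 0, 0, 0, 0, -0.002, 0.4], [0, 0, 0, 0, 0, -0.002, 0.4], [0, 0, 0, 0, 0, -0.002, 0.4], [0, 0, 0, 0, 0, -0.002, 0.4], [0, 0, 0, 0, 0, -0.03, 0.4], [0, 0, 0, 0, 0, -0.09, 0.4], [0, 0, 0, 0, 0, -0.16, 0.4], [0, 0, 0, 0, 0, -0.23, 0.4], [0, 0, 0, 0, 0, -0.3, 0.4], [0, 0, 0, 0, -0.08, -0.36, 0.4], [0, 0, 0, -0.02, -0.15, -0.4, 0.4], [0, 0, 0, -0.05, -0.22, -0.4, 0.4], [0, 0, 0, -0.08, -0.28, -0.4, 0.4], [0, 0, 0, -0.08, -0.3, -0.4, 0.4], [0, 0, 0, -0.08, -0.3, -0.4, 0.4]]]}}

```text
time_s: 31.2
eef_pos: [0.4324, -0.1965, 0.2415]
ee_rot: [[0.998, 0.066, 0.001], [0.066, -0.998, 0.002], [0.001, -0.002, -1.0]]
force: [1.1, -0.9, -0.5]
width: 0.0523
```

```bash
python3 mv.py
python3 - <<'E'
from h import *
f=viewer.grab_frame("side"),viewer.grab_frame("top")
a=cv2.resize(f[0]["image"][120:300,250:450],None,fx=2,fy=2,interpolation=2)
b=cv2.resize(f[1]["image"][120:300,200:540],None,fx=2.35,fy=2.35,interpolation=2)[:,:799]
o=np.zeros((600,800,3),np.uint8)
a=cv2.resize(f[0]["image"][130:300,230:420],None,fx=2.1,fy=2.1,interpolation=2);b=cv2.resize(f[1]["image"][100:300,140:540],None,fx=1.2,fy=1.2,interpolation=2)
o[:a.shape[0],:a.shape[1]]=a;o[360:600,:480]=b
c=cv2.resize(f[0]["image"][225:295,290:360],None,fx=5,fy=5,interpolation=2);o[:350,410:760]=c
save("g8.png",np.clip(o*1.5,0,255).astype(np.uint8))
for p in((.5887,.1447,.105),(.5887,.1447,.032)):print(proj(f[0],p))
E
```

```text
t31.20 pos [ 0.4324 -0.1965  0.2415] yaw 3.76 tilt [0.0008 0.0024] F [ 1.06 -0.94 -0.54] w 0.0523
[315.88728524 238.65738537]
[315.80702257 262.15834289]
```

View pics/g8.png

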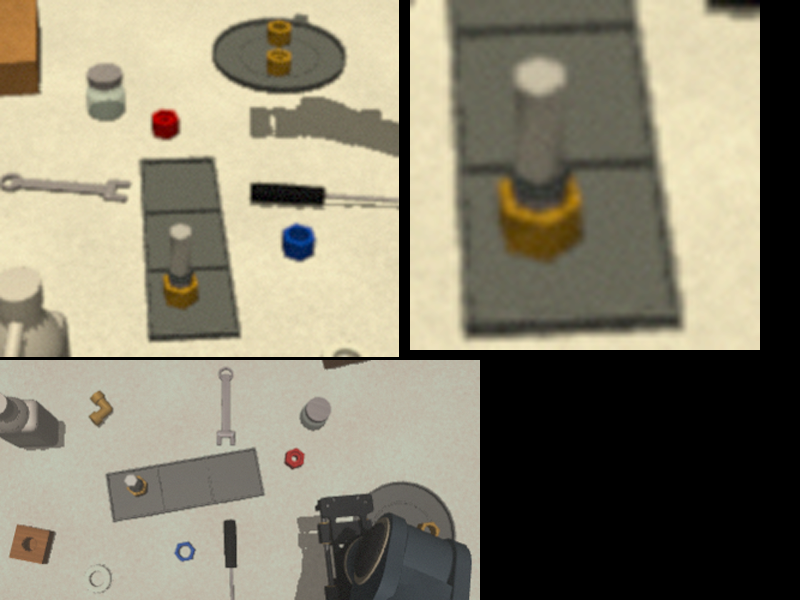

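The gauge stands upright in reducer 1: its handle top is at side pixel (316,240), where (315.9,238.7) is expected when fully seated. The two other reducers stand flat and apart in the lid, and nothing else has moved. Handing in.

```bash
python3 -c "
from workcell import env;print(env.finish_job())"
```

```text
the job is handed in; nothing more can be done
None
```

I tried the gauge in all three reducers in order, starting nearest the stand, and handed the job in at about 31 s. No verdict was reported.

| Reducer | Tip stopped below the mouth | Result | Where it is now |
|---|---|---|---|
| 1 (nearest the stand) | 16 mm, on the step | right | in the tray, gauge standing in it |
| 2 (middle) | 25 mm, on the flange | too loose | in the lid |
| 3 (last) | 6 mm, on the ledge | too tight | in the lid |

- **Feel:** each stop was held lightly, at about 5–8 N after allowing for the gauge's weight. That is a little over the 3–5 N suggested and far below the 60 N limit.
- **Gauge:** the last pictures show it upright in reducer 1. Its handle top is about one pixel from where a fully seated gauge should appear, and the arm's height at the stop agreed.
- **Lid:** reducers 2 and 3 stand flat, about 88 mm apart, and the arm is clear of everything. In the final top view the arm hid part of the lid, so that check rests on the side view.
- **Other things:** the bystanders and the red and blue look-alikes that show in the last pictures look unmoved. I judged that by eye and did not measure it.
- **Disagreement:** the two cameras differed by about 2 mm (3–4 mm on the gauge itself), so I averaged them. No try caught on the rim.

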